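# Fetch the spice jar from under the wire rack with a reacher

## Task

The orange-brown spice jar with the cream cap stands under the low wire rack, where a hand does not fit. Take the reacher by its grip, slide its open jaws round the jar, squeeze the trigger so that the jaws close on it, draw it right out from under the rack, then let go of the trigger so that the jar is left standing free on the worktop. Do not touch the jar with the gripper, and leave the green-capped jar where it is.

Things in the scene. Friction and masses are not known exactly. Their poses are not given: they have to be found in the camera images.
- reacher_grip (a point): grip of the loose reacher (0.2 kg) lying flat: two bars along y (-35 to +35 mm), 38 mm high: grey palm bar, outer face at x=-30, red trigger bar, outer face x=+30 mm when free. Origin between them, 20 mm above the worktop: take it here from above, fingers closing along x. x: forward to the jaws, z: up. Shaft at y=-55, housing y=-41 to -69 mm, 36 high. It slides easily; no need to lift it
- reacher_jaw (a point): where an item should be when the reacher's jaws close: midway between the rubber pads, 23 mm above the worktop; 270 mm ahead of the grip's middle (x) and at y=-55 mm, same axes. The pads are 38 mm long and 30 high. Open, they stand about 83 mm apart inside, about 110 mm over the outsides, tips about 22 mm ahead of this point
- trigger (a joint): travel of the red trigger bar towards the palm bar, 0 (free, jaws open) to 0.020 m (jaws nearly shut). A spring pushes it back with 4 N at 0, 8 N at 0.020. The jaws close in step with it and meet the jar at about 0.0135 m, the grip then being about 46 mm across. Fingers that close evenly also move the whole tool forward by half the travel, about 7 mm
- rack: low shelf of steel wire on four legs, fixed, 200 mm deep (x) by 300 mm wide (y), 118 mm high, 112 mm clear beneath. Origin on the worktop under its middle; x points from the open front into the depth, the front edge lies at x = -100 mm. A tin stands on top
- jar_mid (a point): middle of the wanted jar: upright spice jar, orange-brown with a cream cap, 45 mm across, 83 mm high; this point is 41.5 mm above its foot. It stands under the rack 50 to 95 mm behind the front edge, left or right
- green_mid (a point): middle of the other jar under the rack, to be left alone: clear glass with a green cap, 44 mm across, 99 mm high; this point is 49.5 mm above its foot; about 90 to 120 mm beside the wanted jar

How it is judged:
On the way:
1. the trigger, squeezed by the gripper, has closed the reacher's jaws on the wanted jar under the rack (contact force between reacher and jar above 2 N and contact force between the fingers and reacher above 4 N and value of joint trigger between 0.01 and 0.0175 m and horizontal distance between reacher_jaw and jar_mid below 0.03 m and x of jar_mid in the frame of rack above -0.09 m), for 0.2 s.
At the end, for the whole second after the job is handed in: The wanted jar stands upright (within 10 degrees) and still on the worktop, its middle at least 20 mm out in front of the rack's front edge; the trigger is free (under 3 mm of travel); the green-capped jar is within 20 mm of where it was (x of jar_mid in the frame of rack below -0.12 m and angle between jar_mid's own z axis and vertical below 0.17 rad and height (world z) of jar_mid between 0.03 and 0.055 m and linear speed of jar below 0.02 m/s and value of joint trigger below 0.003 m and distance of green_mid from where it was at the start of the episode below 0.02 m); the robot touches nothing.
It fails at once if the gripper touches the wanted jar (contact force between the fingers and jar above 0.5 N).
It fails at once if the wanted jar is tipped over (angle between jar_mid's own z axis and vertical above 0.6 rad).
It fails at once if the green-capped jar is moved more than 20 mm (distance of green_mid from where it was at the start of the episode above 0.02 m).
It also fails if it takes over 37 s, if anything falls off the work surface, if the arm or the gripper's body presses on something with over 40 N, if the wrist force passes 120 N, or if a joint passes its speed limit or range.

## Robot

A 6-joint arm with a two-finger parallel gripper is mounted at the origin on a cart in front of the work surface, level with it; the furniture and walls round the work are solid. World frame = base frame: x ahead of the robot, y to its left, z up, the work surface at z = 0. Lengths are in m, angles in rad, forces in N, time in s.
With the tool pointing down it reaches from about 0.3 to 0.75 m from the base axis. Payload 8.5 kg.
Tool frame: the origin (TCP) lies at the very end of the fingers, on their centre line; the grasp point (between the pads) lies 19 mm behind it (arm.tcp_to_grasp is the z of the grasp point in the tool frame, in m); z points along the fingers, y is the direction in which the jaws open and shut (so a half turn about z gives the same grasp; the last joint's range is limited). The gripper opens to 88 mm and grips with 3 to 60 N. Pads are 18 mm wide; open, the fingers measure 123 mm over their backs; the gripper's body (75 mm by 187 mm) begins 45 mm behind the grasp point.
Start: joints at [1.052, 0.381, 1.297, -0, 1.464, -0.215], TCP at [0.165, 0.525, 0.239] pointing down, gripper open.
Joint ranges: [-3.11, 3.11], [-0.89, 2.33], [0.22, 2.48], [-1.42, 4.56], [0.17, 2.85], [-2.88, 2.88]. Speed limits (rad/s): [2.39, 2.39, 3.14, 3.14, 3.14, 3.14].

## Interface

Orientations are given as a rotation vector (axis times angle).
In Python, from bench import arm, imaging gives the robot as it stands. The module is installed in compiled form; this text tells all that it offers.
- The arm moves only by the tool apply_moves, never from a script. Its argument "commands" is a list that holds one entry, the list of rows, each a list of 7 numbers: the shift along the tool's x, y, z in cm, then the turn, a rotation vector about the tool's x, y, z in degrees, then the closure, from 0 (fully open) to 1 (shut). A call has 1 to 20 rows; each row is the pose to reach, as a shift and turn from the pose commanded when the call began, along the tool's axes at that moment; what a row does not reach only later rows make up. A row lasts 1/10 s, in which the tool goes at most 50 mm and 8.59 degrees, less where a joint would pass 70% of its speed; a pose out of reach is approached as far as the arm can. A call with a gripper value outside its range is refused whole. The fingers move at their own pace and stop on an object; the grip force is fixed at half the most. Time passes only in rows, so rows that repeat a pose let the fingers close. It gives the time, the measured TCP pose, the force and the opening at its end, in the units of the state.
- arm.get_state(): the state, without advancing time (a new reading comes with each control period).
- imaging.snapshot(name): name is "side" or "top" or "wrist"; returns a dict with "color" (420x560x3 uint8, red, green, blue), "fx", "fy", "cx", "cy" (pixels), "extrinsics" (4x4, takes a point from camera to world coordinates). Camera axes: x right, y down, z forward; pixel columns grow to the right and rows downward; lengths in m; the calibration is good to about 2 mm. A picture is of the moment at which its call begins. There is no depth.
- arm.sign_off(): hands the job in, once; it reports no verdict.
The state is a dict: "time": time; "joint_positions": joint angles; "dq": joint speeds; "effort": joint torques, N m; "tool_pos": TCP position; "ee_rot": TCP orientation; "wrist_force": force on the tool from outside, world axes, zero at the start; "wrist_torque": the same for the moment, N m; "opening": opening from 0.0 (shut) to 1.0 (fully open).
Only numpy, scipy, OpenCV 4.12 (cv2) and the standard library are available. Lean on these libraries where they do the work, as an engineer would, in place of code of your own. Each camera call takes 0.05 s, during which the arm holds its last target. There are 200 camera calls.

## Working session

There is one attempt and no reset: what is moved stays moved. The work goes in short steps, Python scripts to look and compute and a tool call to move; the robot and the scene stay as the last step left them, time stands still between calls to the robot, and variables do not carry over. Pictures are saved under pics/ and viewed, about 8 in all and at most 12, crops included, and the job is handed in when it is done.

Besides the shell and the picture viewer there is one more tool, called after "Request:" as a command line: name --argument value ..., lists and objects as JSON in quotes. apply_moves: Moves the arm, as the interface text tells. Its arguments: {"type":"object","properties":{"commands":{"type":"array"}},"required":["commands"]}

```bash
mkdir -p pics
cat > h.py <<'E'
import numpy as np, cv2
from bench import arm, imaging
def snap(n,f):
    s=imaging.snapshot(n); cv2.imwrite(f'pics/{f}.png',s['color'][:,:,::-1]); np.savez(f'pics/{f}.npz',**s); return s
def ray(s,u,v,z):
    T=np.array(s['extrinsics']); d=T[:3,:3]@np.array([(u-s['cx'])/s['fx'],(v-s['cy'])/s['fy'],1]); o=T[:3,3]
    return o+d*(z-o[2])/d[2]
def proj(s,p):
    T=np.array(s['extrinsics']); c=T[:3,:3].T@(np.array(p)-T[:3,3]); return c[0]/c[2]*s['fx']+s['cx'],c[1]/c[2]*s['fy']+s['cy']
E
python3 - <<'E'
from h import *
a=snap('top','t0');b=snap('side','s0')
for s in(a,b):print(np.round(s['extrinsics'],3),s['fx'])
print(arm.get_state())
E
```

```text
[[ 5.000e-02 -9.760e-01  2.110e-01  2.680e-01]
 [-9.990e-01 -4.900e-02  1.200e-02 -4.000e-03]
 [-1.000e-03 -2.120e-01 -9.770e-01  1.166e+00]
 [ 0.000e+00  0.000e+00  0.000e+00  1.000e+00]] 503.4272534975321
[[ 0.923 -0.248  0.296  0.262]
 [-0.386 -0.598  0.702 -0.603]
 [ 0.003 -0.762 -0.648  0.617]
 [ 0.     0.     0.     1.   ]] 381.8133937764587
{'time': 0.1, 'joint_positions': array([ 1.05172162e+00,  3.81170597e-01,  1.29814912e+00,  2.76239355e-05,
        1.46359480e+00, -2.15332164e-01]), 'dq': array([ 0.00158939, -0.00212866, -0.00152427,  0.00023222,  0.00144067,
        0.00045449]), 'effort': array([ 3.70406779e-03, -4.38651466e+01, -2.24908966e+01,  7.14534963e-02,
        3.42526892e-02, -9.27679821e-05]), 'tool_pos': array([0.16439183, 0.52460568, 0.23818906]), 'ee_rot': array([-4.75214522e-01, -3.10493628e+00,  1.92216131e-03]), 'wrist_force': array([-0.71315471,  0.57248532, -0.10100083]), 'wrist_torque': array([-0.00850947, -0.01007899, -0.06034977]), 'opening': 1.0038078116400828}
```

View pics/t0.png

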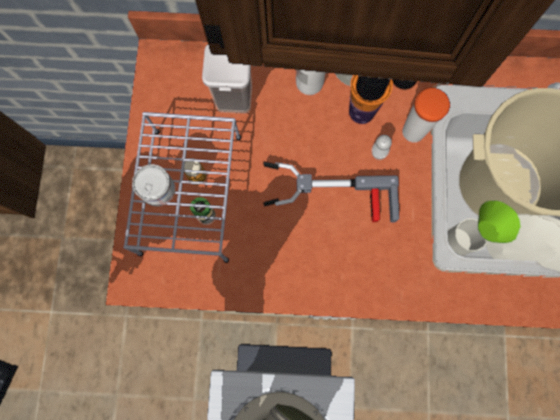

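View pics/s0.png

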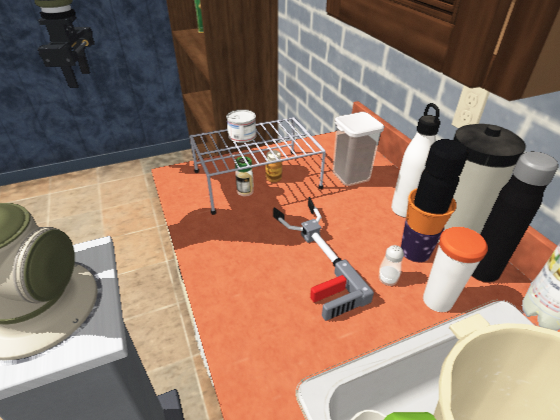

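The top view shows the rack at the left (front edge facing right), with the cream cap around (195,170) and the green cap around (201,207). The reacher's jaws are around (270,165)/(270,203), with the trigger at (376,205) and the palm bar at (394,200). I'll zoom in for more precise pixel positions.

Run:
```python
from h import *
a=cv2.imread('pics/t0.png');b=cv2.imread('pics/s0.png')
c1=cv2.resize(a[105:265,120:260],None,fx=3.5,fy=3.5,interpolation=cv2.INTER_CUBIC)
c2=cv2.resize(b[100:240,180:340],None,fx=5,fy=4,interpolation=cv2.INTER_CUBIC)
c2=cv2.resize(b[100:220,180:340],None,fx=3.5,fy=3.5,interpolation=cv2.INTER_CUBIC)
c3=cv2.resize(a[150:230,255:410],None,fx=5,fy=5,interpolation=cv2.INTER_CUBIC)
cv2.imwrite('pics/c1.png',c1);cv2.imwrite('pics/c2.png',c2);cv2.imwrite('pics/c3.png',c3)
s=dict(np.load('pics/t0.npz'));sb=dict(np.load('pics/s0.npz'))
h=cv2.cvtColor(a,cv2.COLOR_BGR2HSV)
m=cv2.inRange(h,(0,170,90),(4,255,255))|cv2.inRange(h,(174,170,90),(180,255,255)); m[:,:350]=0;m[:,430:]=0;m[:170]=0;m[230:]=0
n,l,st,ce=cv2.connectedComponentsWithStats(m);print(st,ce)
for i in range(1,n):
  if st[i,4]>30:
    r=cv2.minAreaRect(np.argwhere(l==i)[:,::-1].astype(np.float32));print(r,[ray(s,*p,.039) for p in cv2.boxPoints(r)])
```

```text
[[     0      0    560    420 234945]
 [   371    189      9     33    255]] [[279.39617357 209.50482453]
 [375.16078431 205.05490196]]
((375.0, 205.0), (32.0, 8.0), 90.0) [array([ 0.57289732, -0.1815542 ,  0.039     ]), array([ 0.57382068, -0.2000151 ,  0.039     ]), array([ 0.49843037, -0.20089143,  0.039     ]), array([ 0.49751829, -0.18268366,  0.039     ])]
```

View pics/c1.png

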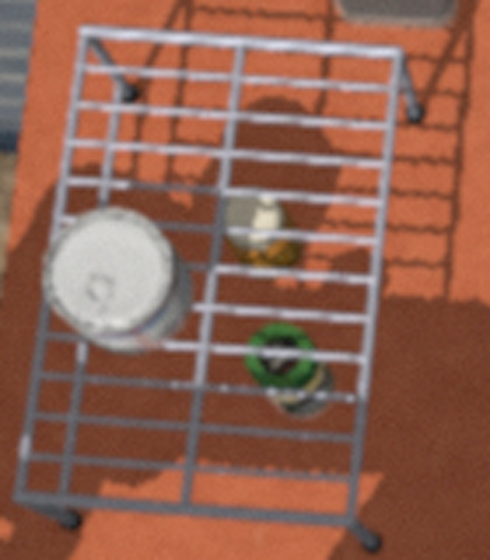

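View pics/c2.png

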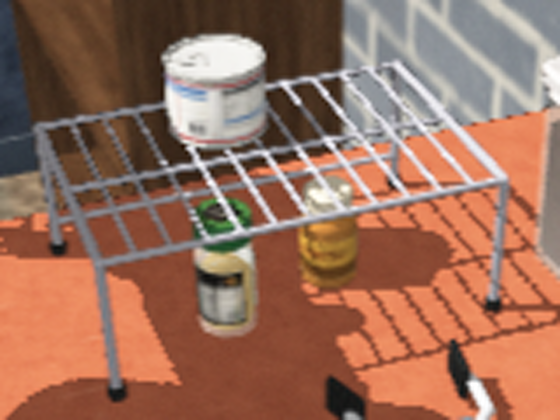

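View pics/c3.png

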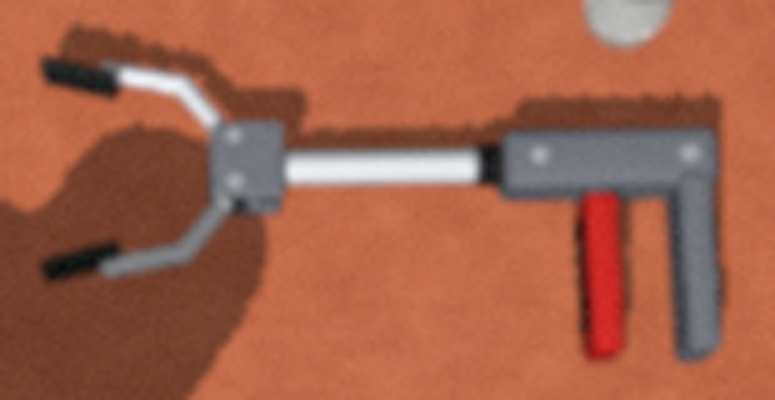

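```bash
cat > m.py <<'E'
from h import *
s=dict(np.load('pics/t0.npz'));b=dict(np.load('pics/s0.npz'))
R=lambda x,y,z:ray(s,120+x/3.5,105+y/3.5,z)
P=lambda x,y,z:ray(s,255+x/5,150+y/5,z)
Q=lambda x,y,z:ray(b,180+x/3.5,100+y/3.5,z)
np.set_printoptions(precision=4,suppress=True)
print('jar top',R(255,221,.083),'foot-side',Q(329,270,.0)); print('jar cap side',Q(329,190,.083))
print('green top',R(282,356,.099),'side',Q(225,212,.099))
c=[R(400,50,.117),R(353,518,.117),R(82,32,.117),R(17,497,.117)]
print('rack',c,np.linalg.norm(c[0]-c[1]),np.linalg.norm(c[0]-c[2]))
print('rack feet front',R(415,115,.003),R(368,540,.003),'side',Q(493,303,0.003),Q(118,390,0.003))
for n,x,y in[('trigL',582,280),('trigR',625,280),('palmL',668,280),('palmR',718,280),('trig end',603,360),('palm end',698,360),('trigtop',603,195),('h1',502,130),('h2',502,195),('h3',715,130),('h4',715,195),('sh1',290,167),('sh2',475,166),('tipU',43,68),('tipL',43,270),('padU',118,84),('padL',118,248),('headmid',247,166)]:
    print(n,P(x,y,.037))
E
python3 m.py
```

```text
jar top [0.5894 0.2249 0.083 ] foot-side [0.5984 0.2346 0.    ]
jar cap side [0.5937 0.2219 0.083 ]
green top [0.4984 0.197  0.099 ] side [0.5027 0.1977 0.099 ]
rack [array([0.6965, 0.1361, 0.117 ]), array([0.3976, 0.1425, 0.117 ]), array([0.6986, 0.3388, 0.117 ]), array([0.4001, 0.3448, 0.117 ])] 0.2989526392311593 0.20278002259509245
rack feet front [0.6955 0.1373 0.003 ] [0.3976 0.1474 0.003 ] side [0.6983 0.1392 0.003 ] [0.3986 0.1474 0.003 ]
trigL [ 0.5331 -0.1834  0.037 ]
trigR [ 0.5341 -0.2031  0.037 ]
palmL [ 0.5351 -0.2229  0.037 ]
palmR [ 0.5362 -0.2458  0.037 ]
trig end [ 0.4961 -0.1935  0.037 ]
palm end [ 0.4983 -0.2368  0.037 ]
trigtop [ 0.574  -0.1925  0.037 ]
h1 [ 0.6029 -0.1451  0.037 ]
h2 [ 0.5716 -0.1458  0.037 ]
h3 [ 0.6079 -0.2442  0.037 ]
h4 [ 0.5766 -0.2443  0.037 ]
sh1 [ 0.5801 -0.0472  0.037 ]
sh2 [ 0.5849 -0.133   0.037 ]
tipU [0.6223 0.0702 0.037 ]
tipL [0.5254 0.0643 0.037 ]
padU [0.6163 0.0347 0.037 ]
padL [0.5376 0.0304 0.037 ]
headmid [ 0.5796 -0.0273  0.037 ]
```

```bash
cat > go.py <<'E'
import sys
from h import *
from scipy.spatial.transform import Rotation as Ro
st=arm.get_state(); R=Ro.from_rotvec(st['ee_rot']); p=np.array(st['tool_pos'])
x,y,z,h=map(float,sys.argv[1:5])
h=np.radians(h); Y=np.array([np.cos(h),np.sin(h),0]); Z=np.array([0,0,-1.]); T=Ro.from_matrix(np.c_[np.cross(Y,Z),Y,Z])
np.set_printoptions(precision=3,suppress=True)
print('t',st['time'],'p',p,'tool y deg',np.degrees(np.arctan2(*R.as_matrix()[[1,0],1])),'open',st['opening']*88,'F',st['wrist_force'])
print('shift cm',R.inv().apply(np.array([x,y,z])-p)*100,'turn',(R.inv()*T).as_rotvec(degrees=True))
E
python3 go.py .533 -.215 .1 93.3
```

```text
t 0.1 p [0.164 0.525 0.238] tool y deg 72.59667549597849 open 88.33508742432728 F [-0.713  0.572 -0.101]
shift cm [-57.299 -59.532  13.878] turn [ -0.07   -0.031 -20.703]
```

Request:
apply_moves --commands '[[[-57.3, -59.5, 0, 0, 0, -20.7, 0], [-57.3, -59.5, 0, 0, 0, -20.7, 0], [-57.3, -59.5, 0, 0, 0, -20.7, 0], [-57.3, -59.5, 0, 0, 0, -20.7, 0], [-57.3, -59.5, 0, 0, 0, -20.7, 0], [-57.3, -59.5, 0, 0, 0, -20.7, 0], [-57.3, -59.5, 0, 0, 0, -20.7, 0], [-57.3, -59.5, 0, 0, 0, -20.7, 0], [-57.3, -59.5, 0, 0, 0, -20.7, 0], [-57.3, -59.5, 0, 0, 0, -20.7, 0], [-57.3, -59.5, 0, 0, 0, -20.7, 0], [-57.3, -59.5, 0, 0, 0, -20.7, 0], [-57.3, -59.5, 0, 0, 0, -20.7, 0], [-57.3, -59.5, 0, 0, 0, -20.7, 0], [-57.3, -59.5, 0, 0, 0, -20.7, 0], [-57.3, -59.5, 0, 0, 0, -20.7, 0], [-57.3, -59.5, 0, 0, 0, -20.7, 0], [-57.3, -59.5, 0, 0, 0, -20.7, 0], [-57.3, -59.5, 0, 0, 0, -20.7, 0], [-57.3, -59.5, 0, 0, 0, -20.7, 0]]]'

```text
time: 2.1
tool_pos: [0.5329, -0.2132, 0.2388]
ee_rot: [0.092, -3.14, -0.001]
wrist_force: [-0.5, 0.5, 0.6]
opening: 1.002
```

```bash
python3 go.py .533 -.215 .007 93.3; python3 -c "
from h import *
snap('wrist','w1')"
```

```text
t 2.1 p [ 0.533 -0.213  0.239] tool y deg 93.34066597418185 open 88.17582567298409 F [-0.465  0.494  0.618]
shift cm [-0.011 -0.192 23.181] turn [ 0.029 -0.021  0.041]
```

View pics/w1.png

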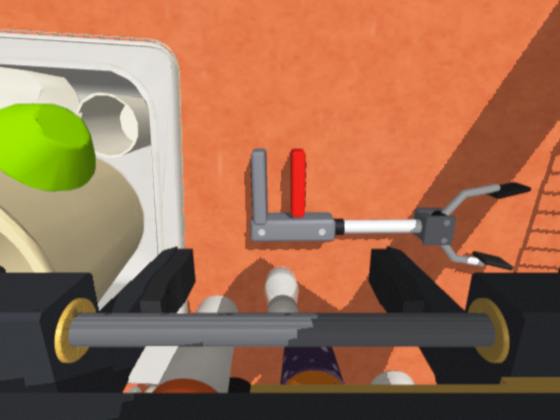

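The wrist view shows the palm bar at (259,185), the trigger at (298,183) and the housing at (293,227). I'll cross-check these against the top-view measurement.

Run:
```python
from h import *
np.set_printoptions(precision=4,suppress=True)
s=dict(np.load('pics/w1.npz'))
for n,u,v in[('palm',251,187),('trig',306,187),('pe',259,150),('te',298,150),('h',251,213),('h2',251,240),('hR',333,226),('tips',529,188),('tip2',512,266),('headL',435,227)]:print(n,ray(s,u,v,.037))
```

```text
palm [ 0.5448 -0.2471  0.037 ]
trig [ 0.5413 -0.186   0.037 ]
pe [ 0.5034 -0.2397  0.037 ]
te [ 0.501  -0.1978  0.037 ]
h [ 0.5753 -0.2462  0.037 ]
h2 [ 0.6086 -0.2452  0.037 ]
hR [ 0.5857 -0.1511  0.037 ]
tips [0.5282 0.0624 0.037 ]
tip2 [0.6245 0.0694 0.037 ]
headL [ 0.5802 -0.0331  0.037 ]
```

Request:
apply_moves --commands '[[[-0.2, -0.3, 19, 0, 0, 0, 0], [-0.2, -0.3, 19, 0, 0, 0, 0], [-0.2, -0.3, 19, 0, 0, 0, 0], [-0.2, -0.3, 19, 0, 0, 0, 0], [-0.2, -0.3, 21, 0, 0, 0, 0], [-0.2, -0.3, 23.1, 0, 0, 0, 0], [-0.2, -0.3, 23.1, 0, 0, 0, 0], [-0.2, -0.3, 23.1, 0, 0, 0, 0.2], [-0.2, -0.3, 23.1, 0, 0, 0, 0.3], [-0.2, -0.3, 23.1, 0, 0, 0, 0.33], [-0.2, -0.3, 23.1, 0, 0, 0, 0.35], [-0.2, -0.3, 23.1, 0, 0, 0, 0.35], [-0.2, -0.3, 23.1, 0, 0, 0, 0.35]]]'

```text
time: 3.45
tool_pos: [0.5359, -0.2179, 0.0087]
ee_rot: [-0.09, 3.139, -0.003]
wrist_force: [-1.3, -1.6, 6.7]
opening: 0.651
```

```bash
python3 go.py .535 -.216 .007 93.3; python3 -c "
from h import *
snap('top','t2');a=cv2.imread('pics/t2.png')
cv2.imwrite('pics/c4.png',cv2.resize(a[130:260,180:420],None,fx=3.3,fy=3.3,interpolation=cv2.INTER_CUBIC))"
```

```text
t 3.45 p [ 0.536 -0.218  0.009] tool y deg 93.28615322858181 open 57.278151835360426 F [-1.341 -1.599  6.71 ]
shift cm [0.075 0.198 0.167] turn [-0.095  0.08  -0.014]
```

View pics/c4.png

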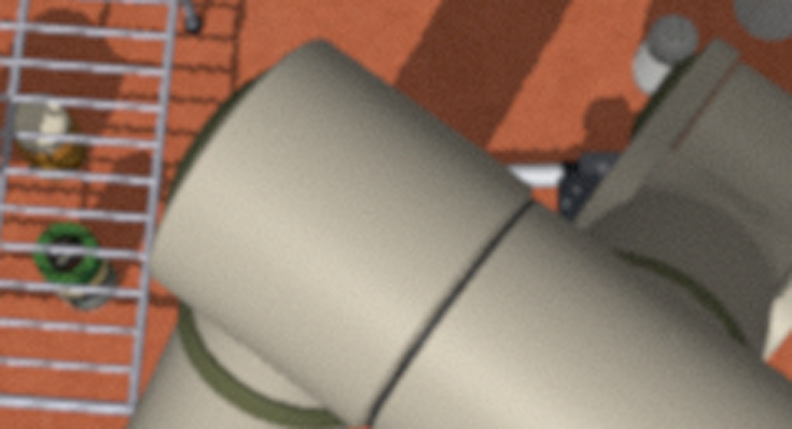

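Request:
apply_moves --commands '[[[0, 0, -0.2, 0, 0, 0.3, 0.35], [-0.1, 0.5, -0.2, 0, 0, 0.6, 0.35], [-0.1, 1.0, -0.2, 0, 0, 0.9, 0.35], [-0.2, 1.5, -0.2, 0, 0, 1.2, 0.35], [-0.2, 2, -0.2, 0, 0, 1.5, 0.35], [-0.3, 2.5, -0.2, 0, 0, 1.8, 0.35], [-0.3, 3, -0.2, 0, 0, 2.1, 0.35], [-0.4, 3.5, -0.2, 0, 0, 2.4, 0.35], [-0.4, 4, -0.2, 0, 0, 2.7, 0.35], [-0.5, 4.5, -0.2, 0, 0, 3.0, 0.35], [-0.5, 5, -0.2, 0, 0, 3.3, 0.35], [-0.6, 5.5, -0.2, 0, 0, 3.3, 0.35], [-0.6, 6, -0.2, 0, 0, 3.3, 0.35], [-0.6, 6.5, -0.2, 0, 0, 3.3, 0.35], [-0.6, 6.6, -0.2, 0, 0, 3.3, 0.35], [-0.6, 6.6, -0.2, 0, 0, 3.3, 0.35]]]'

```text
time: 5.1
tool_pos: [0.5376, -0.1507, 0.0098]
ee_rot: [0.0, -3.141, -0.0]
wrist_force: [0.5, 0.4, -1.6]
opening: 0.656
```

```bash
python3 go.py .538 -.051 .009 90; python3 -c "
from h import *
a=snap('side','s3')['color'][:,:,::-1];b=snap('wrist','w3')['color'][:,:,::-1]
o=np.zeros((560,800,3),np.uint8);c=cv2.resize(a[90:330,160:400],None,fx=1.65,fy=1.65,interpolation=cv2.INTER_CUBIC);o[:c.shape[0],:396]=c
c=cv2.resize(b,(400,300));o[:300,400:]=c;cv2.imwrite('pics/c5.png',o[:400])"
```

```text
t 5.1 p [ 0.538 -0.151  0.01 ] tool y deg 90.01085348225168 open 57.70458936008459 F [ 0.541  0.446 -1.605]
shift cm [-0.038  9.966  0.078] turn [ 0.018 -0.006  0.011]
```

View pics/c5.png

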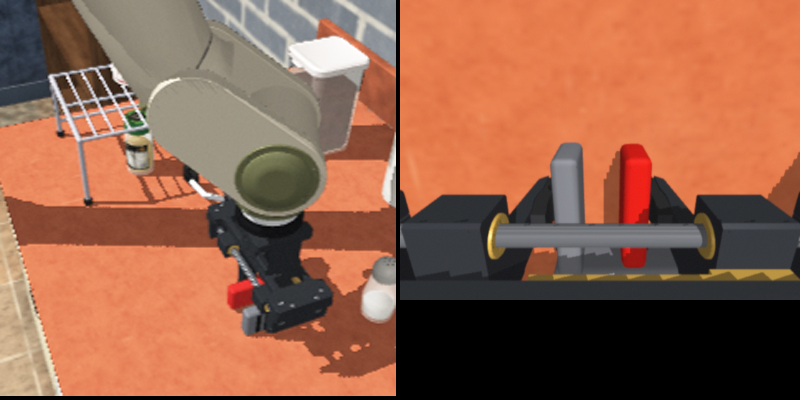

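The side view shows the near pad at about (275,196), clear of the green jar. In the wrist view both bars sit upright between the fingers, so the reacher followed the turn. I'll check the pad position and the top view numerically.

Run:
```python
from h import *
np.set_printoptions(precision=4,suppress=True)
s=dict(np.load('pics/s3.npz'));a=s['color'];g=a.max(2)
sub=g[170:225,255:300];m=(sub<45).astype(np.uint8);n,l,st,ce=cv2.connectedComponentsWithStats(m)
for i in range(1,n):
  if st[i,4]>15: print(st[i]+[255,170,0,0,0],ce[i]+[255,170],ray(s,*(ce[i]+[255,170]),.023))
print(proj(s,(.553,.135,.038)),proj(s,(.553,.135,.008)))
t=snap('top','t3')
a=s['color'][160:230,235:315,::-1];b=t['color'][130:230,170:320,::-1]
o=np.zeros((400,800,3),np.uint8);o[:350,:400]=cv2.resize(a,None,fx=5,fy=5,interpolation=cv2.INTER_CUBIC);c=cv2.resize(b,(400,267),interpolation=cv2.INTER_CUBIC);o[:267,400:]=c;cv2.imwrite('pics/c6.png',o)
```

```text
[272 191   8   9  42] [274.6667 195.4048] [0.5562 0.126  0.023 ]
(np.float64(272.14579231334505), np.float64(189.05630053694384)) (np.float64(272.2511702412743), np.float64(198.35141295003586))
```

View pics/c6.png

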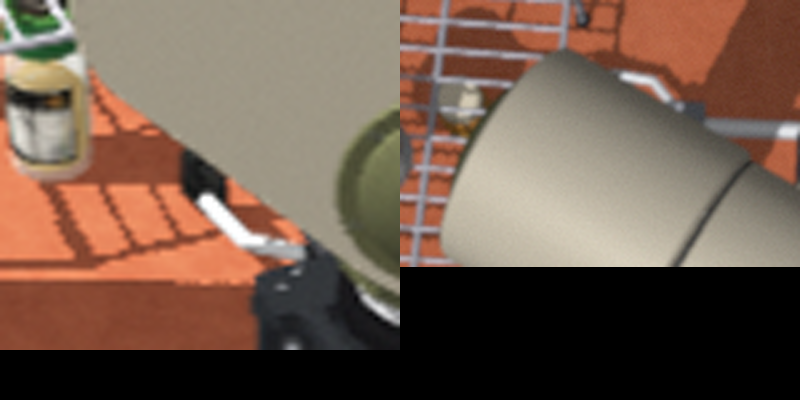

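The pad tip is where I predicted and the shaft runs parallel to y at x≈0.591, in line with the jar. Next I slide in.

Request:
apply_moves --commands '[[[0, 0.5, 0.05, 0, 0, 0, 0.35], [0, 1.1, 0.05, 0, 0, 0, 0.35], [0, 1.7, 0.05, 0, 0, 0, 0.35], [0, 2.3, 0.05, 0, 0, 0, 0.35], [0, 2.9, 0.05, 0, 0, 0, 0.35], [0, 3.5, 0.05, 0, 0, 0, 0.35], [0, 4.1, 0.05, 0, 0, 0, 0.35], [0, 4.7, 0.05, 0, 0, 0, 0.35], [0, 5.3, 0.05, 0, 0, 0, 0.35], [0, 5.9, 0.05, 0, 0, 0, 0.35], [0, 6.5, 0.05, 0, 0, 0, 0.35], [0, 7.1, 0.05, 0, 0, 0, 0.35], [0, 7.7, 0.05, 0, 0, 0, 0.35], [0, 8.3, 0.05, 0, 0, 0, 0.35], [0, 8.9, 0.05, 0, 0, 0, 0.35], [0, 9.5, 0.05, 0, 0, 0, 0.35], [0, 10.1, 0.05, 0, 0, 0, 0.35], [0, 10.1, 0.05, 0, 0, 0, 0.35]]]'

```text
time: 7.05
tool_pos: [0.5376, -0.0491, 0.0092]
ee_rot: [0.001, -3.141, -0.001]
wrist_force: [0.6, 0.6, -1.6]
opening: 0.652
```

```bash
python3 go.py .538 -.049 .009 90
python3 - <<'E'
from h import *
s=snap('side','s4');t=snap('top','t4')
a=s['color'][110:230,200:340,::-1];b=t['color'][110:260,120:330,::-1]
o=np.zeros((400,800,3),np.uint8);o[:343,:400]=cv2.resize(a,(400,343),interpolation=cv2.INTER_CUBIC);o[:286,400:]=cv2.resize(b,(400,286),interpolation=cv2.INTER_CUBIC);cv2.imwrite('pics/c7.png',o)
E
```

```text
t 7.05 p [ 0.538 -0.049  0.009] tool y deg 90.03480598542393 open 57.391539188779824 F [ 0.607  0.626 -1.635]
shift cm [-0.04   0.007  0.021] turn [ 0.027 -0.01   0.035]
```

View pics/c7.png

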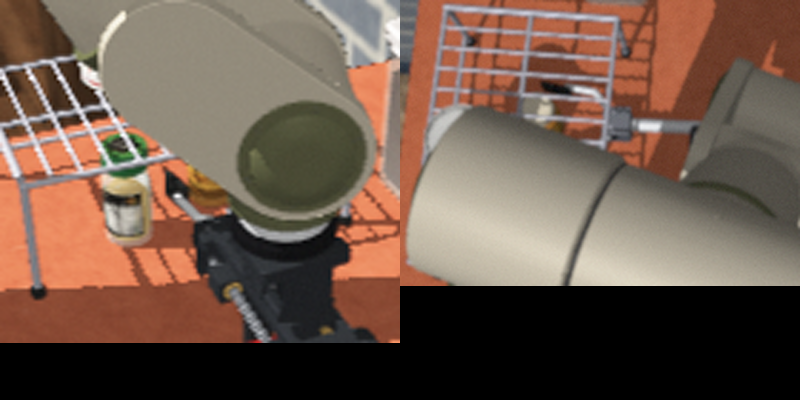

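The jaws stand round the jar: the near pad is left of the jar in the side view and the far pad is above it in the top view. The green jar hasn't been touched. I'll squeeze gradually.

Request:
apply_moves --commands '[[[0, 0, 0, 0, 0, 0, 0.37], [0, 0, 0, 0, 0, 0, 0.39], [0, 0, 0, 0, 0, 0, 0.41], [0, 0, 0, 0, 0, 0, 0.43], [0, 0, 0, 0, 0, 0, 0.45], [0, 0, 0, 0, 0, 0, 0.47], [0, 0, 0, 0, 0, 0, 0.48], [0, 0, 0, 0, 0, 0, 0.49], [0, 0, 0, 0, 0, 0, 0.5], [0, 0, 0, 0, 0, 0, 0.5], [0, 0, 0, 0, 0, 0, 0.5], [0, 0, 0, 0, 0, 0, 0.5]]]'

```text
time: 8.35
tool_pos: [0.5376, -0.05, 0.0092]
ee_rot: [-0.0, -3.141, -0.0]
wrist_force: [-1.2, -1.5, 1.2]
opening: 0.52
```

Request:
apply_moves --commands '[[[0, 0, 0, 0, 0, 0, 0.52], [0, 0, 0, 0, 0, 0, 0.52], [0, 0, 0, 0, 0, 0, 0.52], [0, 0, 0, 0, 0, 0, 0.52]]]'

```text
time: 8.75
tool_pos: [0.5376, -0.05, 0.0092]
ee_rot: [-0.0, -3.141, -0.0]
wrist_force: [-1.4, -1.7, 0.7]
opening: 0.516
```

Run:
```python
from h import *
s=snap('side','s5');t=snap('top','t5')
a=s['color'][110:230,200:340,::-1];b=t['color'][110:260,120:330,::-1]
o=np.zeros((400,800,3),np.uint8);o[:343,:400]=cv2.resize(a,(400,343),interpolation=cv2.INTER_CUBIC);o[:286,400:]=cv2.resize(b,(400,286),interpolation=cv2.INTER_CUBIC);cv2.imwrite('pics/c8.png',o)
```

```text
(no output)
```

View pics/c8.png

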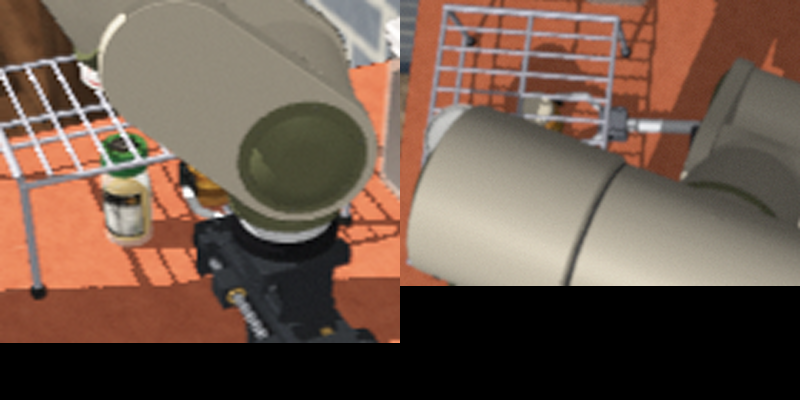

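The jaws are closed on the jar, with the pads against the body. The opening is stalled at about 45.4 mm, which puts trigger travel at about 14.6 mm. Next I draw it out gently.

Request:
apply_moves --commands '[[[0, -0.2, 0, 0, 0, 0, 0.52], [0, -0.6, 0, 0, 0, 0, 0.52], [0, -1.2, 0, 0, 0, 0, 0.52], [0, -1.9, 0, 0, 0, 0, 0.52], [0, -2.6, 0, 0, 0, 0, 0.52], [0, -3.3, 0, 0, 0, 0, 0.52], [0, -4.0, 0, 0, 0, 0, 0.52], [0, -4.7, 0, 0, 0, 0, 0.52], [0, -5.4, 0, 0, 0, 0, 0.52], [0, -6.1, 0, 0, 0, 0, 0.52], [0, -6.8, 0, 0, 0, 0, 0.52], [0, -7.5, 0, 0, 0, 0, 0.52], [0, -8.2, 0, 0, 0, 0, 0.52], [0, -8.9, 0, 0, 0, 0, 0.52], [0, -9.6, 0, 0, 0, 0, 0.52], [0, -10.3, 0, 0, 0, 0, 0.52], [0, -11.0, 0, 0, 0, 0, 0.52], [0, -11.7, 0, 0, 0, 0, 0.52], [0, -12.4, 0, 0, 0, 0, 0.52], [0, -13.0, 0, 0, 0, 0, 0.52]]]'

```text
time: 10.85
tool_pos: [0.5377, -0.1806, 0.0092]
ee_rot: [-0.0, -3.142, 0.0]
wrist_force: [0.1, 2.4, 0.5]
opening: 0.518
```

Request:
apply_moves --commands '[[[0, -0.7, 0, 0, 0, 0, 0.52], [0, -1.4, 0, 0, 0, 0, 0.52], [0, -2.1, 0, 0, 0, 0, 0.52], [0, -2.8, 0, 0, 0, 0, 0.52], [0, -3.4, 0, 0, 0, 0, 0.52], [0, -3.8, 0, 0, 0, 0, 0.52], [0, -4.0, 0, 0, 0, 0, 0.52], [0, -4.0, 0, 0, 0, 0, 0.52], [0, -4.0, 0, 0, 0, 0, 0.52]]]'

```text
time: 11.75
tool_pos: [0.5377, -0.2204, 0.0093]
ee_rot: [0.0, 3.141, -0.001]
wrist_force: [-1.1, -1.7, -0.5]
opening: 0.515
```

Run:
```python
from h import *
s=snap('side','s6');t=snap('top','t6')
a=s['color'][100:240,200:363,::-1];b=t['color'][110:260,120:330,::-1]
o=np.zeros((400,800,3),np.uint8);o[:343,:400]=cv2.resize(a,(400,343),interpolation=cv2.INTER_CUBIC);o[:286,400:]=cv2.resize(b,(400,286),interpolation=cv2.INTER_CUBIC);cv2.imwrite('pics/c9.png',o)
```

```text
(no output)
```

View pics/c9.png

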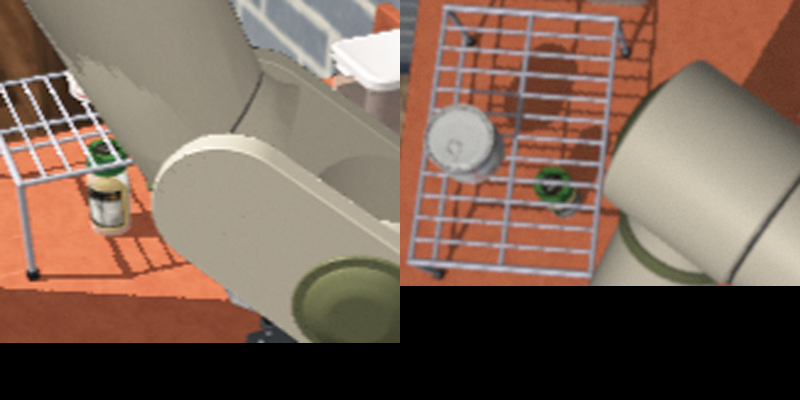

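The jar is gone from under the rack, and the opening is unchanged, so it is still held. The green jar is in place. I'll release slowly, then lift away.

Request:
apply_moves --commands '[[[0, 0, 0, 0, 0, 0, 0.48], [0, 0, 0, 0, 0, 0, 0.46], [0, 0, 0, 0, 0, 0, 0.44], [0, 0, 0, 0, 0, 0, 0.42], [0, 0, 0, 0, 0, 0, 0.4], [0, 0, 0, 0, 0, 0, 0.38], [0, 0, 0, 0, 0, 0, 0.36], [0, 0, 0, 0, 0, 0, 0.34], [0, 0, 0, 0, 0, 0, 0.3], [0, 0, 0, 0, 0, 0, 0.2], [0, 0, 0, 0, 0, 0, 0.1], [0, 0, 0, 0, 0, 0, 0], [0, 0, 0, 0, 0, 0, 0], [0, 0, 0, 0, 0, 0, 0], [0, 0, 0, 0, 0, 0, 0]]]'

```text
time: 13.35
tool_pos: [0.5376, -0.22, 0.0092]
ee_rot: [-0.0, -3.142, 0.0]
wrist_force: [0.9, -0.7, -0.2]
opening: 0.997
```

Request:
apply_moves --commands '[[[0, 0, -1, 0, 0, 0, 0], [0, 0, -3, 0, 0, 0, 0], [0, 0, -5, 0, 0, 0, 0], [0, 0, -8, 0, 0, 0, 0], [0, 0, -12, 0, 0, 0, 0], [0, 0, -16, 0, 0, 0, 0], [0, 0, -20, 0, 0, 0, 0], [20, 0, -20, 0, 0, 0, 0], [20, 0, -20, 0, 0, 0, 0], [20, 0, -20, 0, 0, 0, 0], [20, 0, -20, 0, 0, 0, 0], [20, 0, -20, 0, 0, 0, 0], [20, 0, -20, 0, 0, 0, 0], [20, 0, -20, 0, 0, 0, 0]]]'

```text
time: 14.75
tool_pos: [0.3385, -0.2203, 0.2098]
ee_rot: [-0.0, 3.141, -0.001]
wrist_force: [0.2, -0.3, 0.4]
opening: 0.999
```

Run:
```python
from h import *
s=snap('side','s7');t=snap('top','t7')
a=s['color'][90:330,170:410,::-1];b=t['color'][110:260,120:420,::-1]
o=np.zeros((400,800,3),np.uint8);o[:,:400]=cv2.resize(a,(400,400),interpolation=cv2.INTER_CUBIC);o[:200,400:]=cv2.resize(b,(400,200),interpolation=cv2.INTER_CUBIC);cv2.imwrite('pics/c10.png',o)
```

```text
(no output)
```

The viewer limit is reached, so the last checks are numeric.

Run:
```python
from h import *
np.set_printoptions(precision=4,suppress=True)
def comps(img,lo,hi,box,mn=12):
    h=cv2.cvtColor(img,cv2.COLOR_RGB2HSV);m=cv2.inRange(h,lo,hi);k=np.zeros_like(m);x0,x1,y0,y1=box;k[y0:y1,x0:x1]=255;m&=k
    n,l,st,ce=cv2.connectedComponentsWithStats(m);return[(st[i].tolist(),ce[i]) for i in range(1,n) if st[i,4]>=mn]
for f in('t0','t7'):
    s=dict(np.load(f'pics/{f}.npz'));a=s['color'];print(f)
    print('green',[(b,ray(s,*c,.099)) for b,c in comps(a,(45,80,30),(85,255,255),(150,260,150,240))])
    print('cream',[(b,ray(s,*c,.083)) for b,c in comps(a,(15,20,110),(40,120,255),(170,320,130,230))])
    print('amber',[(b,ray(s,*c,.03)) for b,c in comps(a,(11,150,60),(25,255,255),(170,320,130,230))])
    print('red',[(b,ray(s,*c,.037)) for b,c in comps(a,(0,200,90),(4,255,255),(340,430,160,240))])
    print('grey',[(b,ray(s,*c,.037)) for b,c in comps(a,(85,15,50),(130,120,190),(340,430,160,240))])
s=dict(np.load('pics/s7.npz'));a=s['color']
print('expect jar side: foot/top',proj(s,(.591,.054,0)),proj(s,(.591,.054,.083)))
print('cream',comps(a,(15,20,110),(45,130,255),(250,350,130,260)));print('amber',comps(a,(9,150,60),(28,255,255),(250,350,130,260)))
```

```text
t0
green [([192, 198, 17, 6, 58], array([0.5121, 0.1999, 0.099 ])), ([191, 207, 19, 8, 86], array([0.4885, 0.1966, 0.099 ]))]
cream [([184, 162, 17, 9, 123], array([0.5953, 0.2266, 0.083 ])), ([185, 172, 13, 5, 36], array([0.5759, 0.2253, 0.083 ])), ([199, 218, 6, 2, 12], array([0.4755, 0.1956, 0.083 ]))]
amber [([185, 174, 22, 7, 97], array([0.583 , 0.2244, 0.03  ]))]
red [([371, 189, 9, 33, 208], array([ 0.5357, -0.1917,  0.037 ]))]
grey [([355, 176, 43, 45, 691], array([ 0.5742, -0.2057,  0.037 ]))]
t7
green [([192, 198, 17, 6, 57], array([0.5121, 0.1992, 0.099 ])), ([191, 207, 19, 9, 91], array([0.4878, 0.1957, 0.099 ]))]
cream [([258, 162, 18, 18, 249], array([0.5917, 0.0592, 0.083 ])), ([207, 211, 5, 6, 12], array([0.4861, 0.1791, 0.083 ]))]
amber [([257, 173, 21, 15, 155], array([0.5813, 0.0585, 0.03  ]))]
red [([373, 189, 8, 31, 182], array([ 0.5361, -0.1953,  0.037 ]))]
grey [([358, 175, 42, 46, 633], array([ 0.5755, -0.2121,  0.037 ]))]
expect jar side: foot/top (np.float64(298.39388400934433), np.float64(215.53841273900363)) (np.float64(299.6329961581563), np.float64(188.7
[... 1776 characters left out ...]
4])), ([342, 197, 8, 6, 30], array([345.9333, 199.8   ])), ([278, 198, 10, 7, 33], array([281.9091, 200.9394])), ([262, 202, 7, 7, 25], array([264.72, 205.32])), ([344, 204, 6, 6, 15], array([346.6667, 207.2667])), ([253, 207, 7, 4, 17], array([256.1765, 208.5882])), ([333, 207, 14, 11, 71], array([338.8451, 212.6197])), ([273, 208, 7, 11, 34], array([276.7647, 213.    ])), ([250, 210, 37, 14, 222], array([266.3559, 218.2027])), ([335, 219, 10, 6, 23], array([339.6087, 221.9565])), ([294, 249, 18, 11, 94], array([301.0319, 254.9681])), ([314, 250, 8, 3, 12], array([318.0833, 251.1667])), ([269, 253, 8, 7, 30], array([271.8667, 256.7   ])), ([344, 254, 4, 6, 13], array([345.4615, 256.4615]))]
```

The jar stands upright about 80 mm in front of the rack, in agreement in both views. The green jar hasn't moved, and the gap from trigger to palm bar is back to its starting 23 px.

```bash
python3 -c "
from bench import arm
print(arm.sign_off())"
```

```text
the job is handed in; nothing more can be done
None
```

The orange-brown jar now stands free on the worktop in front of the rack, and I have handed the job in; no verdict was reported. I gripped the reacher lightly, turned it about 3° and slid the open jaws round the jar. I then squeezed until the grip stalled at about 45.4 mm (trigger travel about 14.6 mm), drew the jar out 170 mm, released it slowly and lifted clear. It took about 15 s of the 37 s allowed.

**Last checks:**
- **Wanted jar:** upright at about (0.59, 0.06), roughly 80 mm in front of the rack's front edge. The top view gave the position, and the cap in the side view was where it should be.
- **Green-capped jar:** its position changed by less than 1 mm in the images.
- **Trigger:** the gap between the red and grey bars is back to its starting 23 px, so the trigger is free.
- **Robot:** the gripper is clear, with wrist force near zero.

**What disagreed or was not checked:**
- **Final picture:** the 12-picture viewing limit was already used up, so these last checks come from colour masks and I did not see the final scene. In the side view the amber mask was noisy because the worktop has a similar colour.
- **Open jaw tips:** they measured about 9 mm nearer the grip than the text says. This did not affect the grasp.

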